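Load the flask on the orbital shaker and set its guarded speed knob

TASK

Stand the stoppered conical flask upright on the shaker's platform, between the four rubber pegs, and let go of it. Then reach down through the round opening of the steel guard and turn the speed knob clockwise until the white line on its grip points at the black rib on top of the guard. Do not lean hard on the guard, and leave the other things on the bench where they are.

Things in the scene. Friction and masses are not known exactly. Their poses are not given: they have to be found in the camera images.
- flask_mid (a point): Axis of the loose stoppered glass conical flask, half-way up (53 mm above its foot). The flask is 64 mm wide at the foot, 106 mm high with its red rubber stopper. To the fingers it is a solid cone, 64 mm across at 5 mm above the foot and 28 mm across at 92 mm above the foot; above that stands the stopper, 22 mm across. Take it upright from above, by the stopper or just below it. It weighs 50 to 100 g. Its z axis points up. It is the only conical flask.
- platform_centre (a point): Centre of the shaker's platform, on its top, where the flask stands (66 mm above the bench). The platform is a 126 mm square aluminium plate with a round rubber mat and four rubber pegs (8 mm thick, rising 12 mm above the mat) at its diagonals, 46 mm from the centre; the flask's foot has 10 to 17 mm of play each way between them. Axes: x points to the shaker's back, y along the shaker away from the knob, z up. The knob stands 150 mm from here towards -y.
- guard_opening (a point): Centre of the round opening, 92 mm in diameter, in the top plate of the steel guard cage over the speed knob, level with the plate's upper face (90 mm above the bench). The plate is 134 mm square and 5 mm thick, on thin vertical rods, and is fixed. The fingers must pass through this opening; the knob's top lies 18 mm below it. Same axes as platform_centre.
- set_mark (a point): Middle of the black rib (17 mm long radially, 7 mm wide, 3 mm high) on top of the guard plate, 56 mm from the knob's axis: the direction from the axis to this rib is the setting wanted. It is the only black rib there; it lies to the shaker's back.
- knob_grip (a point): Point on the axis of the speed knob, 62 mm above the bench, on its bar grip: an upright black bar 40 mm long, 12 mm thick, whose top is 10 mm above this point and whose foot (a 44 mm round skirt) is 20 mm below it. The point's x axis points along the bar towards the end with the white line (the pointer), z up. The knob turns about the vertical with slight friction (0.05 N m) and stays where it is left.
- speed_knob (a joint): Angle of the speed knob in rad: 0 = off stop, growing as it turns clockwise seen from above, upper stop at 2.45. At 1.40 the pointer points exactly at the set mark; it starts between 0 and 0.5.
- guard: The steel guard cage over the knob, fixed to the shaker; origin under the knob's axis at bench level. Pressing on it with more than 25 N counts as leaning hard on it.
- beaker: Glass beaker, 56 mm wide, 69 mm high; leave it. Origin at its foot.
- reagent_bottle: Small round glass bottle with a flat stopper, 55 mm wide, 93 mm high; leave it. Origin at its foot.
- vial_0: Screw-cap vial 24 mm wide, 52 mm high; leave it. Origin at its foot.
- vial_1: Screw-cap vial 24 mm wide, 52 mm high; leave it. Origin at its foot.
- wash_bottle: White squeeze bottle with a blue cap and bent spout, 183 mm high, behind the shaker; leave it. Origin at its foot.
- pipette_bulb: Red rubber pipette bulb, 80 mm high; leave it. Origin at its foot.
- tape_roll: Roll of tape lying flat, 70 mm wide, 18 mm high; leave it. Origin at its foot.
Mind the look-alikes: they are no part of the job. Leave any green or orange look-alike of the part that bears flask_mid alone.

How it is judged:
On the way, in this order (a step that is already met when the one before it is completed fails the run):
1. the flask stands upright on the platform between the pegs, let go (horizontal distance between flask_mid and platform_centre below 0.018 m and z of flask_mid in the frame of platform_centre between 0.045 and 0.06 m and angle between flask_mid's own z axis and vertical below 0.08 rad and contact force between flask and the fingers below 0.2 N and linear speed of flask below 0.02 m/s), for 0.2 s.
2. the knob is turned to the set mark (value of joint speed_knob between 1.26 and 1.54 rad), for 0.2 s.
At the end, for the whole second after the job is handed in: The flask stands upright (within 0.08 rad) and at rest on the platform between the pegs, its axis within 18 mm of the platform's centre, and the knob rests with its pointer within 0.14 rad (8 degrees) of the set mark (all of step 2 and horizontal distance between flask_mid and platform_centre below 0.018 m and z of flask_mid in the frame of platform_centre between 0.045 and 0.06 m and angle between flask_mid's own z axis and vertical below 0.08 rad and linear speed of flask below 0.02 m/s); the robot touches nothing.
It fails at once if another thing on the bench is moved by more than 40 mm (distance of any of beaker, reagent_bottle, vial_0, vial_1, wash_bottle, pipette_bulb, tape_roll from where it was at the start of the episode above 0.04 m).
It fails at once if the guard is pressed with more than 25 N (contact force between guard and anything else above 25 N).
It also fails if it takes over 48 s, if anything falls off the work surface, if the arm or the gripper's body presses on something with over 40 N, if the wrist force passes 120 N, or if a joint passes its speed limit or range.

ROBOT

A 6-joint arm with a two-finger parallel gripper is mounted at the origin on a cart in front of the work surface, level with it; the furniture and walls round the work are solid. World frame = base frame: x ahead of the robot, y to its left, z up, the work surface at z = 0. Lengths are in m, angles in rad, forces in N, time in s.
With the tool pointing down it reaches from about 0.3 to 0.75 m from the base axis. Payload 8.5 kg.
Tool frame: the origin (TCP) lies at the very end of the fingers, on their centre line; the grasp point (between the pads) lies 19 mm behind it (bot.pinch_z is the distance from the TCP to the grasp point, in m); z points along the fingers, y is the direction in which the jaws open and shut (so a half turn about z gives the same grasp; the last joint's range is limited). The gripper opens to 85 mm and grips with 20 to 120 N. Pads are 22 mm wide; open, the fingers measure 114 mm over their backs; the gripper's body (76 mm by 85 mm) begins 54 mm behind the grasp point. The pads swing forward as they close: fully open they stand 13 mm farther back than shut.
Start: joints at [1.094, 0.381, 1.297, -0, 1.464, -0.215], TCP at [0.142, 0.531, 0.231] pointing down, gripper open.
Joint ranges: [-3.11, 3.11], [-0.89, 2.33], [0.22, 2.48], [-1.42, 4.56], [0.17, 2.85], [-2.88, 2.88]. Speed limits (rad/s): [2.39, 2.39, 3.14, 3.14, 3.14, 3.14].

INTERFACE

Orientations are given as a unit quaternion [w, x, y, z].
In Python, from plant import bot, optics gives the robot as it stands.
- The arm moves only by the tool send_rows, never from a script. Its argument "increments" is a list of rows, each an object with "offset": the shift along the tool's x, y, z normalised to -1 to 1, where 1 is 0.2 m, a list of three; "delta_rot": the turn, a rotation vector about the tool's x, y, z normalised to -1 to 1, where 1 is pi rad, a list of three; "hand": the gripper's target within -1 to 1 (shut at 1, half-way at 0, fully open at -1). A call has 1 to 8 rows; each row is the pose to reach, as a shift and turn from the pose measured when the call began, along the tool's axes at that moment, turning the shorter way round; what a row does not reach only later rows make up. A row lasts 1/12 s, in which the tool goes at most 41.7 mm and 7.16 degrees, less where a joint would pass 70% of its speed; a pose out of reach is approached as far as the arm can. A call with a number of a shift or a turn outside -1 to 1 is refused whole. A call with a gripper value outside its range is refused whole. The fingers move at their own pace and stop on an object; "newtons" is the grip in N (left out, the last holds). Time passes only in rows, so rows that repeat a pose let the fingers close. It gives the time, the measured TCP pose, the force and the opening at its end, in the units of the state.
- bot.get_obs(): the state, without advancing time (a new reading comes with each control period).
- optics.read_camera(name): name is "scene" or "top"; returns a dict with "image" (384x512x3 uint8, blue, green, red), "range_z" (384x512 float32, m along the optical axis (not along the pixel's ray), 0 where there is no reading), "intrinsics" (3x3 intrinsics, pixels), "k1" (the pictures are not rectified: a ray, as slopes to the right and down, at radius r is drawn at 1 + k1 r^2 times it, then the intrinsics apply), "xyz" and "attitude" of the camera in the world. Camera axes: x right, y up, looking along -z (the intrinsics and any distortion apply to the point x, -y, -z); pixel columns grow to the right and rows downward; lengths in m; the calibration is good to about 2 mm. A picture is of the moment at which its call begins.
- bot.job_done(): hands the job in, once; it reports no verdict.
The state is a dict: "time": time; "joints": joint angles; "joint_vel": joint speeds; "tau": joint torques, N m; "tcp_pos": TCP position; "eef_rot": TCP orientation; "wrist_force": force on the tool from outside, world axes, zero at the start; "wrist_torque": the same for the moment, N m; "grip_width": finger opening in m.
Only numpy, scipy, OpenCV 4.12 (cv2) and the standard library are available. Lean on these libraries where they do the work, as an engineer would, in place of code of your own. Each camera call takes 0.05 s, during which the arm holds its last target.

## Working session

There is one attempt and no reset: what is moved stays moved. The work goes in short steps, Python scripts to look and compute and a tool call to move; the robot and the scene stay as the last step left them, time stands still between calls to the robot, and variables do not carry over. Pictures are saved under pics/ and viewed, and the job is handed in when it is done.

Besides the shell and the picture viewer there is one more tool, called after ">>>" in YAML: its name, and indented under it one key for each argument. send_rows: Moves the arm, as the interface text tells. Its arguments: {"type":"object","properties":{"increments":{"type":"array","items":{"type":"object","properties":{"offset":{"type":"array","items":{"type":"number","minimum":-1,"maximum":1}},"delta_rot":{"type":"array","items":{"type":"number","minimum":-1,"maximum":1}},"hand":{"type":"number"}}}},"newtons":{"type":"number"}},"required":["increments"]}

```bash
ls; mkdir -p pics; cat > h.py <<'E'
import numpy as np,cv2
from plant import bot,optics
from scipy.spatial.transform import Rotation as R
def q2m(q): return R.from_quat([q[1],q[2],q[3],q[0]]).as_matrix()
def cam(n):
    c=optics.read_camera(n); 
    return c
def pts(c):
    K=np.array(c['intrinsics']);h,w=c['range_z'].shape
    u,v=np.meshgrid(np.arange(w),np.arange(h))
    d=np.stack([u,v],-1).reshape(-1,1,2).astype(float)
    k=np.array([c['k1'],0,0,0,0],float)
    s=cv2.undistortPointsIter(d,K,k,None,None,(3,50,1e-9)).reshape(h,w,2)
    z=c['range_z']
    P=np.stack([s[...,0]*z,-s[...,1]*z,-z],-1)
    a=np.array(c['attitude']); M=a if a.shape==(3,3) else q2m(a)
    return P@M.T+np.array(c['xyz']), s, M
E
python3 - <<'E'
from h import *
o=bot.get_obs()
for k,v in o.items(): print(k,np.round(v,4))
for n in('scene','top'):
    c=cam(n); cv2.imwrite(f'pics/{n}0.png',cv2.resize(c['image'],(800,600)))
    print(n,c['intrinsics'],c['k1'],c['xyz'],c['attitude'])
    np.savez(f'{n}0.npz',**c)
E
```

```text
pics
time 0.0
joints [ 1.0937  0.3812  1.2983  0.      1.4636 -0.2153]
joint_vel [-0.0012  0.0008  0.0004 -0.     -0.0006  0.0004]
tau [ 1.10000e-03 -4.48454e+01 -2.31283e+01 -1.00000e-04  4.70000e-03
 -0.00000e+00]
tcp_pos [0.1422 0.531  0.2307]
eef_rot [-3.000e-04  1.305e-01  9.914e-01 -7.000e-04]
wrist_force [-1.5757  0.2243  0.8735]
wrist_torque [ 0.0013  0.0423 -0.0142]
grip_width 0.0855
scene [[405.84204311   0.         255.6576301 ]
 [  0.         405.84204311 197.13564191]
 [  0.           0.           1.        ]] -0.010852239495435307 [0.09595472 0.93718748 0.61520247] [-0.27061019 -0.13719917  0.42399804  0.85333005]
top [[421.88072403   0.         263.90295873]
 [  0.         421.88072403 191.72877007]
 [  0.           0.           1.        ]] -0.08264134482179189 [0.443936   0.37396516 1.19899886] [ 0.71696812  0.01760041 -0.0210692  -0.69656517]
```

View pics/scene0.png

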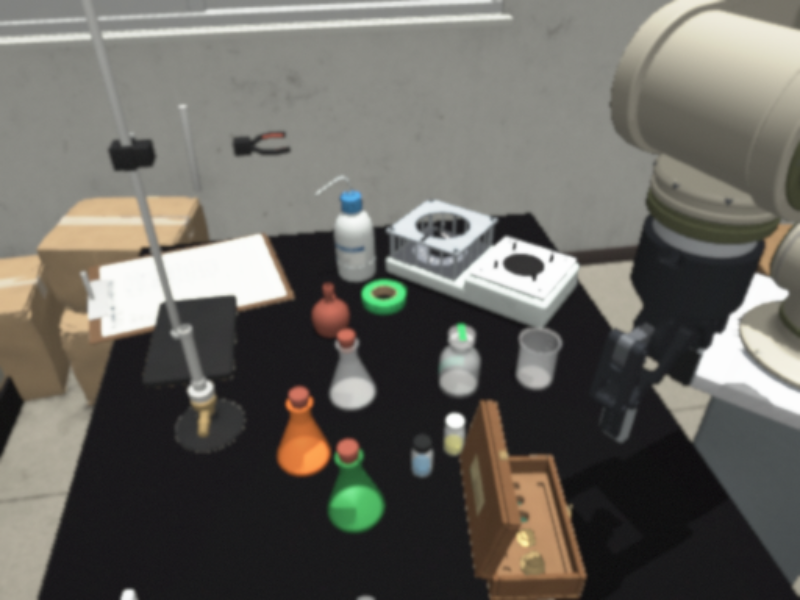

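View pics/top0.png

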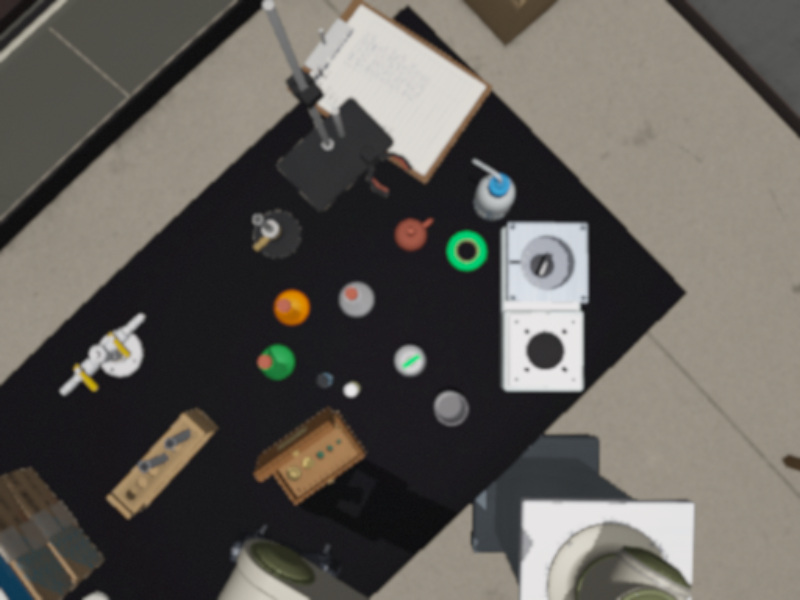

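Top view (800x600 picture): the candidates for the flask are clear at (356,298), orange at (291,307) and green at (277,362). The clear one fits, since the green and orange ones are the excluded look-alikes. The shaker platform is at (545,350), the guard opening at (547,263) and the rib at about (515,262).

```bash
python3 - <<'E'
from h import *
d={n:dict(np.load(f'{n}0.npz')) for n in('scene','top')}
t=d['top'];P,s,M=pts(t)
print(M.round(3))
def show(n,x0,x1,y0,y1,f,name):
    im=d[n]['image'][y0:y1,x0:x1]; cv2.imwrite(name,cv2.resize(im,None,fx=f,fy=f,interpolation=cv2.INTER_CUBIC))
show('top',310,390,135,255,5,'pics/shk.png')
show('top',160,290,150,260,6,'pics/fl.png')
show('scene',180,380,110,280,4,'pics/sc.png')
def at(u,v): 
    u=int(u*.64);v=int(v*.64);return P[v,u].round(3)
for nm,u,v in [('flask stop',350,293),('flask body',358,303),('plat',545,350),('platTL',515,320),('platBR',575,380),('rib',515,262),('guard corner',510,230),('gc2',580,295),('beaker',450,408),('reag',410,360),('tape',450,250),('bulb',410,233),('bench',400,300),('vial',351,390),('vial',325,380),('orange',291,307),('orst',285,305)]:
    print(nm,at(u,v))
E
```

```text
[[ 0.029  0.998 -0.055]
 [-1.     0.029  0.004]
 [ 0.006  0.055  0.998]]
flask stop [0.513 0.474 0.104]
flask body [0.5   0.464 0.058]
plat [0.426 0.141 0.066]
platTL [0.478 0.193 0.064]
platBR [0.376 0.085 0.064]
rib [0.575 0.199 0.09 ]
guard corner [0.629 0.208 0.089]
gc2 [0.523 0.085 0.088]
beaker [0.316 0.295 0.002]
reag [0.404 0.371 0.09 ]
tape [0.6   0.304 0.018]
bulb [0.621 0.378 0.073]
bench [ 0.509  0.392 -0.005]
vial [0.348 0.473 0.05 ]
vial [0.363 0.517 0.05 ]
orange [0.487 0.573 0.1  ]
orst [0.489 0.582 0.105]
```

View pics/shk.png

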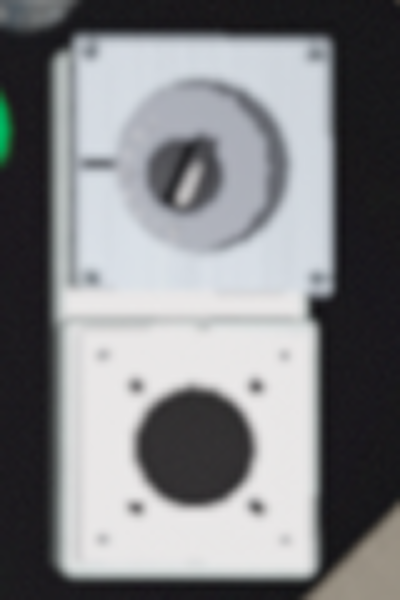

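View pics/fl.png

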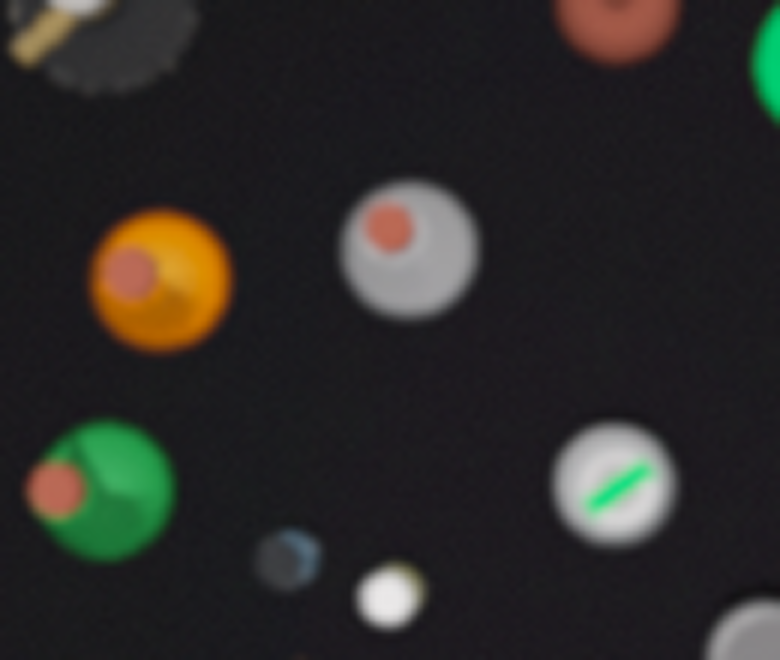

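View pics/sc.png

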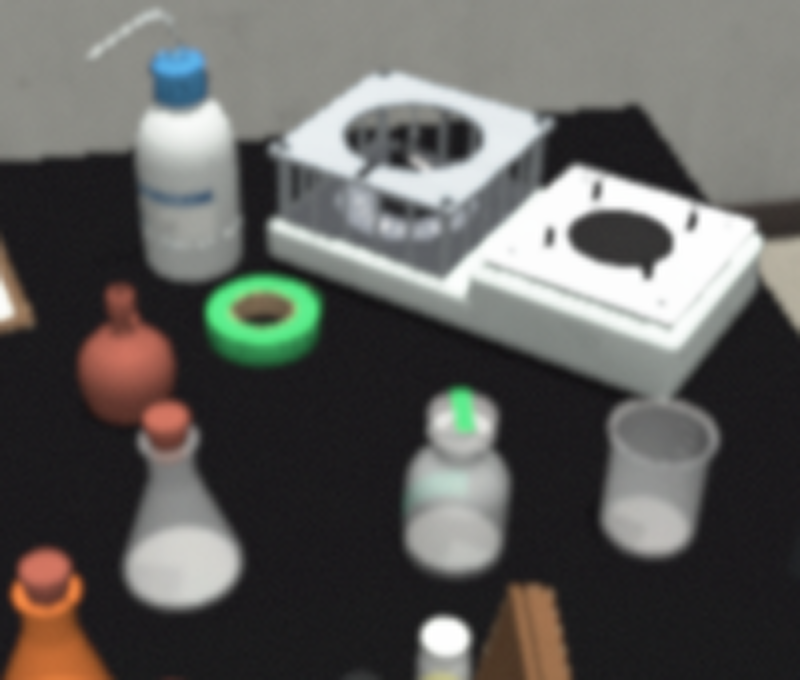

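The crop confirms the flask: clear glass, red stopper, no colouring, at crop pixel (405,245) of fl.png. In shk.png the white pointer is at (187,190), on the lower end of the bar, and the rib is at (98,163). Next I'll measure them precisely.

```bash
python3 - <<'E'
from h import *
d={n:dict(np.load(f'{n}0.npz')) for n in('scene','top')}
for n in d:
    t=d[n];P,s,M=pts(t);im=t['image'].astype(int);b,g,r=im[...,0],im[...,1],im[...,2]
    C=t['xyz']
    def ray(u,v,z):  # undist slopes at float px -> plane z
        ss=s[int(v),int(u)]+ (np.array([u%1,v%1])/t['intrinsics'][0,0])
        D=M@np.array([ss[0],-ss[1],-1]); return C+D*(z-C[2])/D[2]
    X,Y,Z=P[...,0],P[...,1],P[...,2]
    # flask
    near=(abs(X-.505)<.06)&(abs(Y-.468)<.045)&(Z>.08)&(Z<.13)
    red=near&(r>g+40)
    print(n,'stopper',red.sum(),np.median(P[red],0).round(4) if red.any() else 0, P[red&(Z>.1)].mean(0).round(4), Z[red].max())
    ys,xs=np.nonzero(red); print('  centroid ray z=.106',ray(xs.mean(),ys.mean(),.106).round(4))
    for zz in (.02,.04,.06):
        m=(abs(X-.505)<.06)&(abs(Y-.468)<.06)&(abs(Z-zz)<.008)
        if m.sum()>8:
            A=np.c_[2*X[m],2*Y[m],np.ones(m.sum())];q=np.linalg.lstsq(A,X[m]**2+Y[m]**2,rcond=None)[0]
            print('  body z',zz,m.sum(),q[:2].round(4),np.sqrt(q[2]+q[0]**2+q[1]**2).round(4))
    # platform mat dark
    br=im.sum(-1)
    m=(abs(X-.426)<.045)&(abs(Y-.141)<.045)&(abs(Z-.066)<.01)&(br<240)
    nl,lab,st,ce=cv2.connectedComponentsWithStats(m.astype(np.uint8))
    for i in range(1,nl):
        if st[i,4]>=4: print('  dark',st[i,4],ce[i].round(1),ray(*ce[i],.066).round(4),ray(*ce[i],.078).round(4))
    # guard plate outline & rib
    g5=(abs(Z-.09)<.006)&(abs(X-.57)<.09)&(abs(Y-.145)<.09)
    ys,xs=np.nonzero(g5)
    Q=np.array([ray(u,v,.09)[:2] for u,v in zip(xs,ys)]);
    rc=cv2.minAreaRect((Q*1000).astype(np.float32));print('  guard',g5.sum(),rc, np.median(Z[g5]))
    rb=g5&(br<240); 
    nl,lab,st,ce=cv2.connectedComponentsWithStats(rb.astype(np.uint8))
    for i in range(1,nl):
        if st[i,4]>=4: print('  rib?',st[i,4],ce[i].round(1),ray(*ce[i],.093).round(4))
    # knob
    k=(abs(X-.575)<.04)&(abs(Y-.145)<.04)&(Z>.06)&(Z<.08)
    ys,xs=np.nonzero(k)
    if len(xs)>10:
        Q=np.array([ray(u,v,.072)[:2] for u,v in zip(xs,ys)]); 
        rc=cv2.minAreaRect((Q*1000).astype(np.float32)); print('  bar',len(xs),Q.mean(0).round(4),rc,np.median(Z[k]))
        w=np.linalg.svd(Q-Q.mean(0))[2][0];print('  dir',w)
    k=(abs(X-.575)<.04)&(abs(Y-.145)<.04)&(Z>.03)&(Z<.055)
    # circle of opening: non-plate within
    bb=[ (u,v) for v,u in zip(*np.nonzero(cv2.morphologyEx(g5.astype(np.uint8),cv2.MORPH_GRADIENT,np.ones((3,3))))) ]
E
```

```text
scene stopper 86 [0.5081 0.4766 0.1067] [0.5088 0.4761 0.1061] 0.10852961833346764
  centroid ray z=.106 [0.5085 0.4764 0.106 ]
  body z 0.02 239 [0.5066 0.4744] 0.0269
  body z 0.04 190 [0.5071 0.4748] 0.0197
  body z 0.06 121 [0.5084 0.4746] 0.0133
  dark 232 [334.8 169.1] [0.4247 0.1401 0.066 ] [0.4175 0.1575 0.078 ]
  guard 1008 ((574.0762939453125, 145.47421264648438), (138.08140563964844, 141.99305725097656), 1.384217619895935) 0.09069811183541249
  bar 46 [0.578  0.1465] ((577.5459594726562, 143.09463500976562), (25.840105056762695, 25.817474365234375), 34.88900375366211) 0.07243531821089794
  dir [-0.91688648  0.39914808]
top stopper 52 [0.512  0.4731 0.1051] [0.512  0.4725 0.1051] 0.11047448326241871
  centroid ray z=.106 [0.5119 0.4724 0.106 ]
  body z 0.02 108 [0.5088 0.4729] 0.0277
  body z 0.04 77 [0.5096 0.4732] 0.0208
  body z 0.06 33 [0.5107 0.4732] 0.0143
  dark 377 [348.5 224.1] [0.4255 0.1391 0.066 ] [0.4257 0.1416 0.078 ]
  guard 1596 ((576.772705078125, 142.3638458251953), (133.67591857910156, 134.36398315429688), 1.0753147602081299) 0.08957316497895862
  bar 73 [0.5756 0.1441] ((575.5768432617188, 144.1887664794922), (13.28250789642334, 40.27848434448242), 64.4822006225586) 0.07080197365278562
  dir [-0.91848147  0.39546402]
```

```bash
cat >> h.py <<'E'
def plan(target,yaw,tilt=True):
    """offset (units) and delta_rot (units) from current to target TCP w/ tool down and jaw yaw(deg)"""
    o=bot.get_obs(); Rm=q2m(o['eef_rot']); p=np.array(o['tcp_pos'])
    y=np.array([np.cos(np.radians(yaw)),np.sin(np.radians(yaw)),0]); z=np.array([0,0,-1.]); x=np.cross(y,z)
    T=np.c_[x,y,z]
    off=Rm.T@(np.array(target)-p)/.2; rv=R.from_matrix(Rm.T@T).as_rotvec()/np.pi
    print('t',round(o['time'],3),'p',p.round(4),'yaw',np.degrees(np.arctan2(Rm[1,1],Rm[0,1])).round(2),'F',np.round(o['wrist_force'],1),'w',round(o['grip_width'],4),'j6',round(o['joints'][5],2))
    print('offset',off.round(4),'rot',rv.round(4))
E
python3 - <<'E'
from h import *
t=dict(np.load('top0.npz'));P,s,M=pts(t)
m=(P[...,2]>.12)&(abs(P[...,0]-.55)<.3)&(P[...,1]>.15)&(P[...,1]<.75)
H=P[m]; nl,lab,st,ce=cv2.connectedComponentsWithStats(m.astype(np.uint8))
for i in range(1,nl):
    if st[i,4]>5: q=P[lab==i]; print(st[i,4],q.min(0).round(3),q.max(0).round(3))
plan([.51,.474,.24],30)
E
```

```text
797 [0.444 0.374 0.121] [0.815 0.556 1.199]
86 [0.444 0.374 0.244] [0.743 0.485 1.199]
306 [0.444 0.374 0.293] [0.704 0.449 1.199]
197 [0.444 0.22  0.122] [0.728 0.374 1.199]
46 [0.614 0.613 0.123] [0.628 0.628 0.166]
246 [0.25 0.49 0.12] [0.304 0.573 0.139]
27 [0.252 0.743 0.12 ] [0.268 0.749 0.147]
t 0.1 p [0.1422 0.531  0.2308] yaw 75.0 F [ 0.1  0.1 -0.2] w 0.0856 j6 -0.22
offset [-1.85    0.2004 -0.0468] rot [-4.0e-04  1.0e-04  2.5e-01]
```

```bash
python3 - <<'E'
from h import *
t=dict(np.load('top0.npz'));P,s,M=pts(t)
m=(t['range_z']>0)&(P[...,2]>.12)&(abs(P[...,0]-.55)<.3)&(P[...,1]>.15)&(P[...,1]<.75)
nl,lab,st,ce=cv2.connectedComponentsWithStats(m.astype(np.uint8))
for i in range(1,nl):
    if st[i,4]>5: q=P[lab==i]; print(st[i,4],q.min(0).round(3),q.max(0).round(3))
E
```

```text
794 [0.76  0.504 0.121] [0.815 0.556 0.537]
85 [0.731 0.476 0.244] [0.743 0.485 0.358]
305 [0.636 0.377 0.293] [0.704 0.449 0.313]
196 [0.676 0.22  0.122] [0.728 0.28  0.183]
46 [0.614 0.613 0.123] [0.628 0.628 0.166]
246 [0.25 0.49 0.12] [0.304 0.573 0.139]
27 [0.252 0.743 0.12 ] [0.268 0.749 0.147]
```

>>> send_rows:
  increments:
    - {"offset": [-0.2,0.02,-0.02],"delta_rot": [0,0,0.04],"hand": -1}
    - {"offset": [-0.4,0.04,-0.04],"delta_rot": [0,0,0.08],"hand": -1}
    - {"offset": [-0.6,0.06,-0.04],"delta_rot": [0,0,0.12],"hand": -1}
    - {"offset": [-0.8,0.09,-0.04],"delta_rot": [0,0,0.16],"hand": -1}
    - {"offset": [-0.98,0.106,-0.04],"delta_rot": [0,0,0.2],"hand": -1}
    - {"offset": [-0.98,0.106,-0.04],"delta_rot": [0,0,0.25],"hand": -1}
    - {"offset": [-0.98,0.106,-0.04],"delta_rot": [0,0,0.25],"hand": -1}

```text
time: 0.68
tcp_pos: [0.3391, 0.4999, 0.2376]
eef_rot: [-0.0, 0.504, 0.864, -0.001]
wrist_force: [-0.7, 0.6, -0.3]
grip_width: 0.0854
```

```bash
python3 -c "
from h import *
plan([.51,.474,.24],30)"
```

```text
t 0.683 p [0.3391 0.4999 0.2376] yaw 29.44 F [-0.7  0.6 -0.3] w 0.0854 j6 0.27
offset [-0.5329  0.6803 -0.0132] rot [-0.0008  0.0004 -0.0031]
```

>>> send_rows:
  increments:
    - {"offset": [-0.13,0.17,0],"delta_rot": [0,0,0],"hand": -1}
    - {"offset": [-0.26,0.34,0],"delta_rot": [0,0,0],"hand": -1}
    - {"offset": [-0.4,0.51,0],"delta_rot": [0,0,0],"hand": -1}
    - {"offset": [-0.533,0.68,-0.013],"delta_rot": [0,0,0],"hand": -1}
    - {"offset": [-0.533,0.68,-0.013],"delta_rot": [0,0,0],"hand": -1}
    - {"offset": [-0.533,0.68,-0.013],"delta_rot": [0,0,0],"hand": -1}
    - {"offset": [-0.533,0.68,-0.013],"delta_rot": [0,0,0],"hand": -1}

```text
time: 1.27
tcp_pos: [0.5096, 0.4739, 0.2392]
eef_rot: [-0.001, 0.504, 0.863, -0.002]
wrist_force: [-0.2, 0.6, 0.5]
grip_width: 0.0858
```

```bash
python3 -c "
from h import *
plan([.51,.474,.093],30)"
```

```text
t 1.267 p [0.5096 0.4739 0.2392] yaw 29.42 F [-0.2  0.6  0.5] w 0.0858 j6 0.07
offset [2.000e-04 4.900e-03 7.311e-01] rot [-0.0013  0.0003 -0.0032]
```

>>> send_rows:
  increments:
    - {"offset": [0,0,0.15],"delta_rot": [0,0,0],"hand": -1}
    - {"offset": [0,0,0.3],"delta_rot": [0,0,0],"hand": -1}
    - {"offset": [0,0.002,0.43],"delta_rot": [-0.001,0,0],"hand": -1}
    - {"offset": [0,0.002,0.53],"delta_rot": [-0.001,0,0],"hand": -0.8}
    - {"offset": [0,0.002,0.62],"delta_rot": [-0.001,0,0],"hand": -0.5}
    - {"offset": [0,0.002,0.7],"delta_rot": [-0.001,0,0],"hand": -0.3}
    - {"offset": [0,0.003,0.731],"delta_rot": [-0.001,0,0],"hand": -0.2}
    - {"offset": [0,0.003,0.731],"delta_rot": [-0.001,0,0],"hand": -0.1}
  newtons: 30

```text
time: 1.93
tcp_pos: [0.5077, 0.4742, 0.092]
eef_rot: [-0.001, 0.504, 0.864, -0.002]
wrist_force: [-0.1, 0.7, 0.6]
grip_width: 0.0472
```

```bash
python3 - <<'E'
from h import *
plan([.51,.474,.093],30)
a=cam('scene')['image'][170:310,140:330];b=cam('top')['image'][130:250,150:330]
cv2.imwrite('pics/g1.png',np.hstack([cv2.resize(a,(400,300)),cv2.resize(b,(400,300))]))
E
```

```text
t 1.933 p [0.5077 0.4742 0.092 ] yaw 29.51 F [-0.1  0.7  0.6] w 0.0472 j6 0.07
offset [-0.0065  0.0098 -0.0052] rot [-0.0012  0.0003 -0.0027]
```

View pics/g1.png

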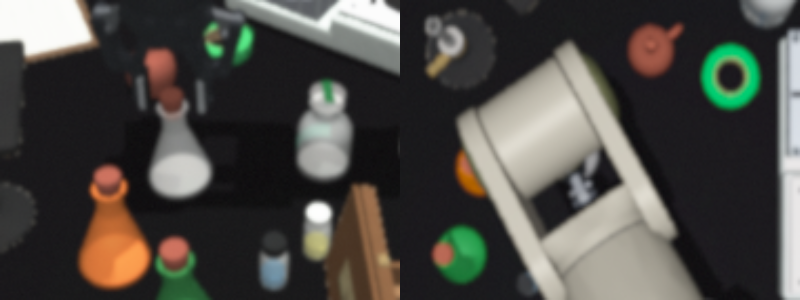

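The scene half shows the fingertips either side of the clear flask's stopper at (172,100). I'll close now.

>>> send_rows:
  increments:
    - {"offset": [-0.006,0.01,-0.006],"delta_rot": [-0.001,0,0],"hand": 0.2}
    - {"offset": [-0.006,0.01,-0.006],"delta_rot": [-0.001,0,0],"hand": 0.6}
    - {"offset": [-0.006,0.01,-0.006],"delta_rot": [-0.001,0,0],"hand": 1}
    - {"offset": [-0.006,0.01,-0.006],"delta_rot": [-0.001,0,0],"hand": 1}
    - {"offset": [-0.006,0.01,-0.006],"delta_rot": [-0.001,0,0],"hand": 1}
    - {"offset": [-0.006,0.01,-0.006],"delta_rot": [-0.001,0,0],"hand": 1}
  newtons: 30

```text
time: 2.53
tcp_pos: [0.5118, 0.4748, 0.0974]
eef_rot: [0.002, 0.504, 0.864, 0.003]
wrist_force: [-1.1, -0.5, 5.4]
grip_width: 0.0203
```

>>> send_rows:
  increments:
    - {"offset": [0,0,-0.04],"delta_rot": [0,0,0],"hand": 1}
    - {"offset": [0,0,-0.1],"delta_rot": [0,0,0],"hand": 1}
    - {"offset": [0,0,-0.2],"delta_rot": [0,0,0],"hand": 1}
    - {"offset": [0,0,-0.32],"delta_rot": [0,0,0],"hand": 1}
    - {"offset": [0,0,-0.45],"delta_rot": [0,0,0],"hand": 1}
    - {"offset": [0,0,-0.56],"delta_rot": [0,0,0],"hand": 1}
    - {"offset": [0,0,-0.6],"delta_rot": [0,0,0],"hand": 1}
    - {"offset": [0,0,-0.6],"delta_rot": [0,0,0],"hand": 1}

```text
time: 3.2
tcp_pos: [0.5117, 0.4748, 0.2202]
eef_rot: [0.003, 0.504, 0.864, 0.005]
wrist_force: [0.9, 0.7, -1.0]
grip_width: 0.0199
```

```bash
python3 - <<'E'
from h import *
plan([.4252,.1398,.24],30)
a=cam('scene')['image'][100:310,140:420]
cv2.imwrite('pics/g2.png',cv2.resize(a,(800,600)))
E
```

```text
t 3.2 p [0.5117 0.4748 0.2202] yaw 29.48 F [ 0.9  0.7 -1. ] w 0.0199 j6 0.06
offset [-1.2453 -1.1995 -0.1124] rot [ 0.0035  0.0001 -0.0029]
```

View pics/g2.png

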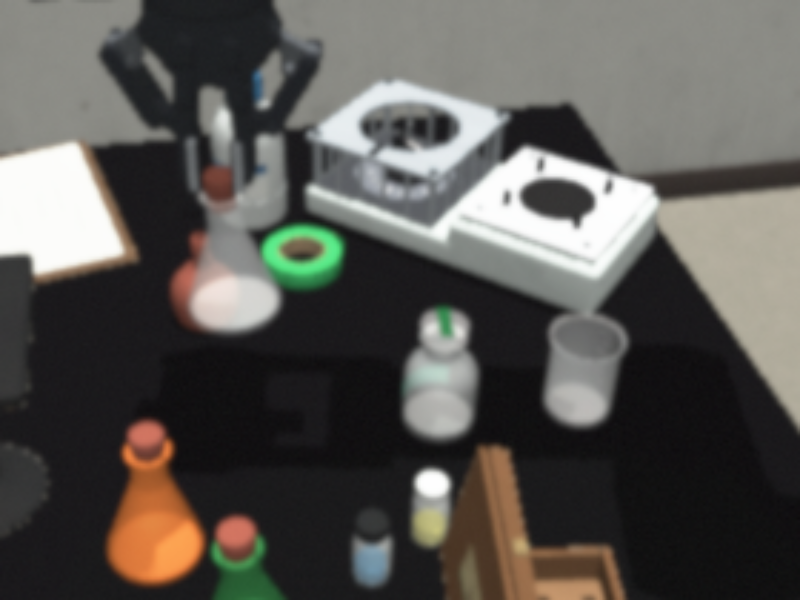

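```bash
cat > fa.py <<'E'
from h import *
def fit(cx,cy,zf,n='scene',c=None):
    """fit cone axis: foot height guess zf"""
    from scipy.optimize import least_squares
    c=c or cam(n);P,s,M=pts(c)
    X=P[(c['range_z']>0)]
    r=np.hypot(X[:,0]-cx,X[:,1]-cy);X=X[(r<.05)&(X[:,2]>zf-.01)&(X[:,2]<zf+.088)]
    # cone surface: radius .032 at 5 above foot, .014 at 92
    k=(.032-.014)/.087
    def res(p):
        a=np.array([p[3],p[4],1]);a/=np.linalg.norm(a);q=X-p[:3];h=q@a
        rr=np.linalg.norm(q-np.outer(h,a),axis=1)
        e=(rr-np.minimum(.032-k*(h-.005),.032))
        return np.where((h<.004),0.0,e)
    f=least_squares(res,[cx,cy,zf,0,0],loss='soft_l1',f_scale=.0015)
    mid=f.x[:3]+.053*np.array([f.x[3],f.x[4],1])
    print(n,len(X),'foot',f.x[:3].round(4),'tilt',f.x[3:].round(3),'mid',mid.round(4),'rms',np.sqrt(np.mean(res(f.x)**2)).round(4))
E
python3 - <<'E'
from fa import *
fit(.509,.474,.0,c=dict(np.load('scene0.npz')))
fit(.509,.474,.0,c=dict(np.load('top0.npz')))
fit(.512,.475,.127)
E
```

```text
scene 1426 foot [ 0.51    0.4716 -0.0009] tilt [ 0. -0.] mid [0.51   0.4716 0.0521] rms 0.0026
scene 880 foot [ 5.095e-01  4.742e-01 -4.000e-04] tilt [0. 0.] mid [0.5095 0.4742 0.0526] rms 0.0025
scene 1056 foot [0.5043 0.4749 0.1098] tilt [ 0.116 -0.052] mid [0.5104 0.4722 0.1628] rms 0.002
```

```bash
sed -i 's/X\[:,2\]>zf-.01)/X[:,2]>zf+lo)/; s/n=.scene.,c=None/n="scene",c=None,lo=.008/' fa.py; sed -i "s/f_scale=.0015)/f_scale=.0015,x_scale=[.01,.01,.01,.1,.1])/" fa.py
python3 - <<'E'
from fa import *
fit(.509,.474,.0,c=dict(np.load('scene0.npz')))
fit(.509,.474,.0,c=dict(np.load('top0.npz')))
fit(.487,.573,.0,c=dict(np.load('scene0.npz')))
c=cam('scene')
for zf in(.115,.12,.127): fit(.512,.475,zf,c=c,lo=-.02)
E
```

```text
scene 771 foot [ 0.5036  0.4764 -0.0126] tilt [ 0.122 -0.08 ] mid [0.51   0.4722 0.0404] rms 0.0016
scene 299 foot [ 0.5052  0.4708 -0.0108] tilt [0.143 0.08 ] mid [0.5128 0.475  0.0422] rms 0.0017
scene 950 foot [ 0.4869  0.5942 -0.0116] tilt [ 0.075 -0.127] mid [0.4909 0.5875 0.0414] rms 0.0016
scene 973 foot [0.503  0.4752 0.1081] tilt [ 0.138 -0.072] mid [0.5103 0.4713 0.1611] rms 0.0015
scene 1000 foot [0.5031 0.475  0.1078] tilt [ 0.13  -0.065] mid [0.51   0.4716 0.1608] rms 0.0016
scene 1056 foot [0.5034 0.4745 0.1075] tilt [ 0.118 -0.047] mid [0.5097 0.472  0.1605] rms 0.002
```

>>> send_rows:
  increments:
    - {"offset": [-0.08,-0.08,-0.03],"delta_rot": [0,0,0],"hand": 1}
    - {"offset": [-0.2,-0.2,-0.07],"delta_rot": [0,0,0],"hand": 1}
    - {"offset": [-0.33,-0.32,-0.1],"delta_rot": [0.003,0,0],"hand": 1}
    - {"offset": [-0.46,-0.44,-0.11],"delta_rot": [0.003,0,0],"hand": 1}
    - {"offset": [-0.59,-0.56,-0.11],"delta_rot": [0.003,0,0],"hand": 1}
    - {"offset": [-0.72,-0.69,-0.11],"delta_rot": [0.003,0,0],"hand": 1}
    - {"offset": [-0.85,-0.82,-0.11],"delta_rot": [0.003,0,0],"hand": 1}
    - {"offset": [-0.95,-0.91,-0.11],"delta_rot": [0.003,0,0],"hand": 1}

```text
time: 4.02
tcp_pos: [0.444, 0.2169, 0.2357]
eef_rot: [-0.002, 0.504, 0.864, -0.004]
wrist_force: [0.3, 0.5, -1.0]
grip_width: 0.0199
```

```bash
python3 - <<'E'
from h import *
plan([.426,.141,.24],30)
E
```

```text
t 4.017 p [0.444  0.2169 0.2357] yaw 29.44 F [ 0.3  0.5 -1. ] w 0.0199 j6 -0.3
offset [-0.2862 -0.2649 -0.0188] rot [-0.003   0.     -0.0031]
```

>>> send_rows:
  increments:
    - {"offset": [-0.12,-0.11,-0.01],"delta_rot": [-0.001,0,0],"hand": 1}
    - {"offset": [-0.22,-0.2,-0.01],"delta_rot": [-0.002,0,0],"hand": 1}
    - {"offset": [-0.286,-0.265,-0.01],"delta_rot": [-0.002,0,0],"hand": 1}
    - {"offset": [-0.286,-0.265,-0.01],"delta_rot": [-0.002,0,0],"hand": 1}
    - {"offset": [-0.286,-0.265,-0.01],"delta_rot": [-0.002,0,0],"hand": 1}
    - {"offset": [-0.286,-0.265,-0.01],"delta_rot": [-0.002,0,0],"hand": 1}

```text
time: 4.52
tcp_pos: [0.4259, 0.1414, 0.2376]
eef_rot: [-0.001, 0.504, 0.864, -0.002]
wrist_force: [0.4, 0.4, -0.2]
grip_width: 0.02
```

```bash
python3 - <<'E'
from fa import *
plan([.426,.141,.165],30)
c=cam('scene')
o=bot.get_obs()['tcp_pos']
fit(o[0],o[1],o[2]-.105,c=c,lo=-.015)
cv2.imwrite('pics/g3.png',cv2.resize(c['image'][60:270,230:510],(800,600)))
E
```

```text
t 4.517 p [0.4259 0.1414 0.2376] yaw 29.44 F [ 0.4  0.4 -0.2] w 0.02 j6 -0.46
offset [-0.0021  0.0012  0.3629] rot [-0.0013 -0.0002 -0.0031]
scene 684 foot [0.4179 0.1424 0.1295] tilt [ 0.124 -0.089] mid [0.4244 0.1377 0.1825] rms 0.0017
```

View pics/g3.png

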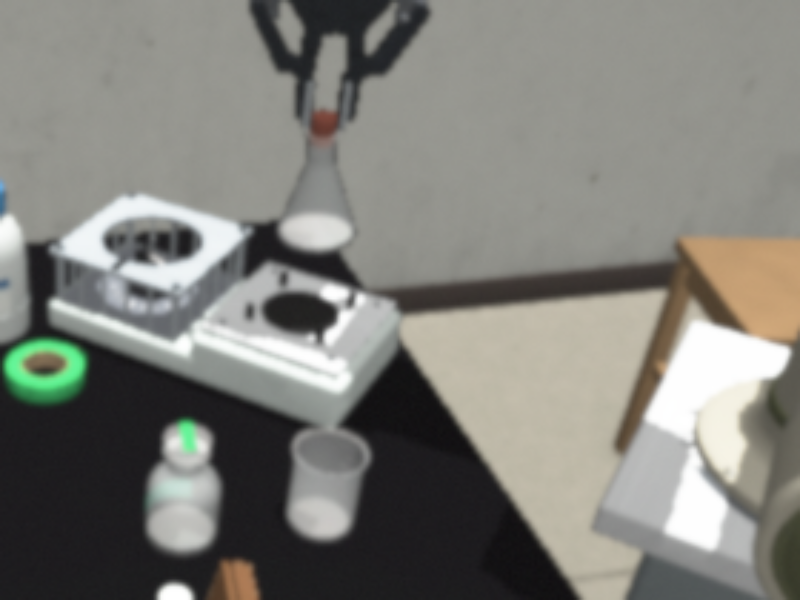

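The flask hangs upright over the platform, with its foot at (315,235) above the mat at (297,312). I'll lower it.

>>> send_rows:
  increments:
    - {"offset": [0,0,0.08],"delta_rot": [-0.001,0,0],"hand": 1}
    - {"offset": [0,0,0.17],"delta_rot": [-0.001,0,0],"hand": 1}
    - {"offset": [0,0,0.25],"delta_rot": [-0.001,0,0],"hand": 1}
    - {"offset": [0,0,0.31],"delta_rot": [-0.001,0,0],"hand": 1}
    - {"offset": [0,0,0.34],"delta_rot": [-0.001,0,0],"hand": 1}
    - {"offset": [0,0,0.35],"delta_rot": [-0.001,0,0],"hand": 1}
    - {"offset": [0,0,0.355],"delta_rot": [-0.001,0,0],"hand": 1}
    - {"offset": [0,0,0.36],"delta_rot": [-0.001,0,0],"hand": 1}

```text
time: 5.23
tcp_pos: [0.426, 0.1418, 0.1661]
eef_rot: [-0.0, 0.504, 0.864, 0.0]
wrist_force: [0.5, -0.5, -0.7]
grip_width: 0.0197
```

>>> send_rows:
  increments:
    - {"offset": [0,0,0.003],"delta_rot": [0,0,0],"hand": 1}
    - {"offset": [0,0,0.006],"delta_rot": [0,0,0],"hand": 1}
    - {"offset": [0,0,0.006],"delta_rot": [0,0,0],"hand": 1}

```text
time: 5.48
tcp_pos: [0.4262, 0.1418, 0.1652]
eef_rot: [0.0, 0.504, 0.864, 0.0]
wrist_force: [1.5, 0.7, -1.3]
grip_width: 0.0201
```

```bash
python3 - <<'E'
from fa import *
plan([.426,.141,.165],30)
c=cam('scene')
o=bot.get_obs()['tcp_pos']
fit(o[0],o[1],o[2]-.105,c=c,lo=.017)
cv2.imwrite('pics/g4.png',cv2.resize(c['image'][100:220,280:440],(800,600)))
E
```

```text
t 5.483 p [0.4262 0.1418 0.1652] yaw 29.51 F [ 1.5  0.7 -1.3] w 0.0201 j6 -0.46
offset [-0.0032 -0.0027  0.0008] rot [ 0.0002  0.     -0.0027]
scene 580 foot [0.4189 0.1437 0.0577] tilt [ 0.112 -0.107] mid [0.4248 0.138  0.1107] rms 0.0029
```

View pics/g4.png

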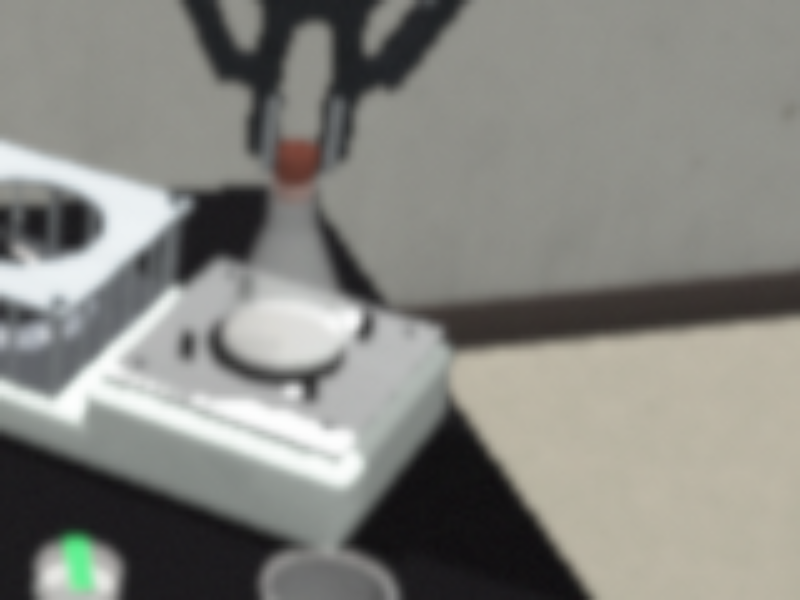

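The foot, at (285,335), is centred between the pegs and still 2–3 mm up. I'll lower it to contact.

>>> send_rows:
  increments:
    - {"offset": [0,0,0.007],"delta_rot": [0,0,0],"hand": 1}
    - {"offset": [0,0,0.012],"delta_rot": [0,0,0],"hand": 1}
    - {"offset": [0,0,0.016],"delta_rot": [0,0,0],"hand": 1}
    - {"offset": [0,0,0.016],"delta_rot": [0,0,0],"hand": 1}

```text
time: 5.87
tcp_pos: [0.4267, 0.1417, 0.1634]
eef_rot: [0.001, 0.504, 0.864, 0.001]
wrist_force: [-3.5, -2.0, 13.5]
grip_width: 0.0198
```

>>> send_rows:
  increments:
    - {"offset": [0,0,0],"delta_rot": [0,0,0],"hand": 1}
    - {"offset": [0,0,-0.003],"delta_rot": [0,0,0],"hand": 1}
    - {"offset": [0,0,-0.003],"delta_rot": [0,0,0],"hand": 0.3}
    - {"offset": [0,0,-0.003],"delta_rot": [0,0,0],"hand": 0}
    - {"offset": [0,0,-0.003],"delta_rot": [0,0,0],"hand": -0.3}
    - {"offset": [0,0,-0.003],"delta_rot": [0,0,0],"hand": -0.3}

```text
time: 6.37
tcp_pos: [0.4267, 0.1417, 0.1638]
eef_rot: [0.001, 0.504, 0.864, 0.001]
wrist_force: [-0.3, 0.8, -0.9]
grip_width: 0.0555
```

```bash
python3 - <<'E'
from fa import *
plan([.426,.141,.26],30)
c=cam('scene')
o=bot.get_obs()['tcp_pos']
fit(.4247,.14,.066,c=c,lo=.015)
cv2.imwrite('pics/g5.png',cv2.resize(c['image'][100:220,280:440],(800,600)))
E
```

```text
t 6.367 p [0.4267 0.1417 0.1638] yaw 29.52 F [-0.3  0.8 -0.9] w 0.0555 j6 -0.46
offset [-0.0019 -0.0035 -0.4809] rot [ 0.0008  0.0005 -0.0027]
scene 523 foot [0.4186 0.1443 0.0499] tilt [ 0.099 -0.087] mid [0.4239 0.1397 0.1029] rms 0.0018
```

View pics/g5.png

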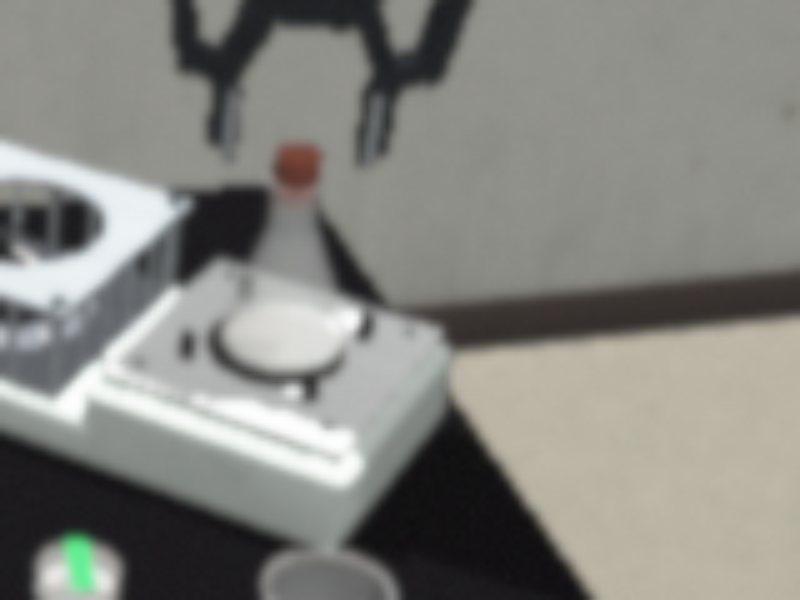

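The flask stands upright at (285,335) between the pegs, and the fingers are clear of it. I'll rise and look from above.

>>> send_rows:
  increments:
    - {"offset": [0,0,-0.05],"delta_rot": [0,0,0],"hand": -0.3}
    - {"offset": [0,0,-0.15],"delta_rot": [0,0,0],"hand": -0.3}
    - {"offset": [0,0,-0.28],"delta_rot": [0,0,0],"hand": -0.3}
    - {"offset": [0,0,-0.41],"delta_rot": [0,0,0],"hand": -0.3}
    - {"offset": [0,0,-0.48],"delta_rot": [0,0,0],"hand": -0.3}
    - {"offset": [0,0,-0.48],"delta_rot": [0,0,0],"hand": -0.3}

```text
time: 6.92
tcp_pos: [0.4275, 0.1418, 0.2626]
eef_rot: [0.004, 0.504, 0.864, 0.002]
wrist_force: [-0.3, 0.0, -0.7]
grip_width: 0.0557
```

```bash
python3 - <<'E'
from fa import *
plan([.576,.1435,.26],66.7)
E
```

```text
t 6.917 p [0.4275 0.1418 0.2626] yaw 29.52 F [-0.3  0.  -0.7] w 0.0557 j6 -0.46
offset [-0.3584  0.6503  0.0197] rot [ 0.002   0.0021 -0.2066]
```

>>> send_rows:
  increments:
    - {"offset": [-0.05,0.1,0.01],"delta_rot": [0,0,-0.034],"hand": 0.2}
    - {"offset": [-0.11,0.2,0.01],"delta_rot": [0,0,-0.068],"hand": 0.2}
    - {"offset": [-0.18,0.32,0.01],"delta_rot": [0,0,-0.102],"hand": 0.2}
    - {"offset": [-0.24,0.44,0.02],"delta_rot": [0,0,-0.136],"hand": 0.2}
    - {"offset": [-0.3,0.55,0.02],"delta_rot": [0,0,-0.17],"hand": 0.2}
    - {"offset": [-0.358,0.65,0.02],"delta_rot": [0.002,0.002,-0.207],"hand": 0.2}
    - {"offset": [-0.358,0.65,0.02],"delta_rot": [0.002,0.002,-0.207],"hand": 0.2}
    - {"offset": [-0.358,0.65,0.02],"delta_rot": [0.002,0.002,-0.207],"hand": 0.2}

```text
time: 7.58
tcp_pos: [0.5762, 0.1434, 0.258]
eef_rot: [-0.001, 0.202, 0.979, -0.0]
wrist_force: [-0.2, 0.9, 0.1]
grip_width: 0.034
```

```bash
python3 - <<'E'
from fa import *
plan([.576,.1435,.11],66.7)
c=cam('scene')
cv2.imwrite('pics/k1.png',cv2.resize(c['image'][80:260,230:470],(800,600)))
E
```

```text
t 7.583 p [0.5762 0.1434 0.258 ] yaw 66.71 F [-0.2  0.9  0.1] w 0.034 j6 -1.12
offset [-5.000e-04  1.100e-03  7.398e-01] rot [-0.0004 -0.0008  0.0001]
```

View pics/k1.png

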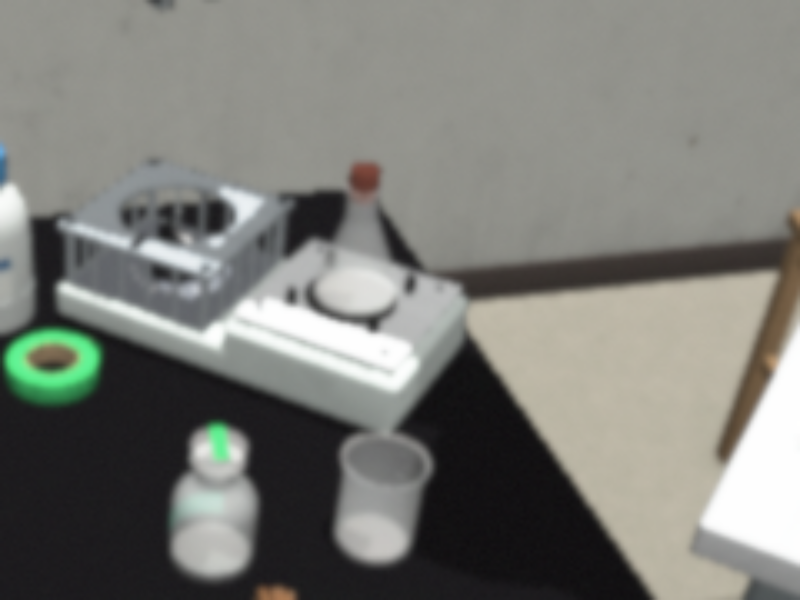

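The flask stands free at (355,290), with the gripper above the guard. I'll go down in stages.

>>> send_rows:
  increments:
    - {"offset": [0.002,0.004,0.12],"delta_rot": [0,0,0],"hand": 0.2}
    - {"offset": [0.002,0.004,0.28],"delta_rot": [0,0,0],"hand": 0.2}
    - {"offset": [0.002,0.004,0.44],"delta_rot": [0,0,0],"hand": 0.2}
    - {"offset": [0.002,0.004,0.58],"delta_rot": [0,0,0],"hand": 0.2}
    - {"offset": [0.002,0.004,0.68],"delta_rot": [0,0,0],"hand": 0.2}
    - {"offset": [0.002,0.004,0.74],"delta_rot": [0,0,0],"hand": 0.2}
    - {"offset": [0.002,0.004,0.74],"delta_rot": [0,0,0],"hand": 0.2}

```text
time: 8.22
tcp_pos: [0.5728, 0.1444, 0.1081]
eef_rot: [-0.004, 0.202, 0.979, -0.001]
wrist_force: [-0.3, -0.4, 0.2]
grip_width: 0.0342
```

```bash
python3 - <<'E'
from fa import *
plan([.577,.144,.055],66.7)
c=cam('scene')
cv2.imwrite('pics/k2.png',cv2.resize(c['image'][80:200,210:370],(800,600)))
E
```

```text
t 8.217 p [0.5728 0.1444 0.1081] yaw 66.64 F [-0.3 -0.4  0.2] w 0.0342 j6 -1.12
offset [-0.0219  0.0073  0.2653] rot [-0.0011 -0.0022 -0.0004]
```

View pics/k2.png

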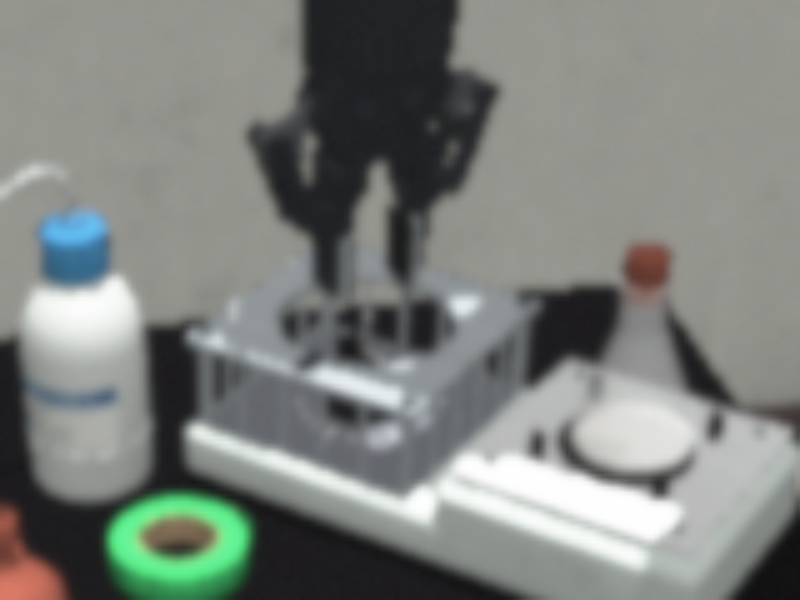

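>>> send_rows:
  increments:
    - {"offset": [-0.022,0.007,0.02],"delta_rot": [0,-0.002,0],"hand": 0.25}
    - {"offset": [-0.022,0.007,0.07],"delta_rot": [0,-0.002,0],"hand": 0.25}
    - {"offset": [-0.022,0.007,0.12],"delta_rot": [0,-0.002,0],"hand": 0.25}
    - {"offset": [-0.022,0.007,0.17],"delta_rot": [0,-0.002,0],"hand": 0.25}
    - {"offset": [-0.022,0.007,0.21],"delta_rot": [0,-0.002,0],"hand": 0.25}
    - {"offset": [-0.022,0.007,0.24],"delta_rot": [0,-0.002,0],"hand": 0.25}
    - {"offset": [-0.022,0.007,0.255],"delta_rot": [0,-0.002,0],"hand": 0.25}
    - {"offset": [-0.022,0.007,0.255],"delta_rot": [0,-0.002,0],"hand": 0.25}

```text
time: 8.93
tcp_pos: [0.5779, 0.144, 0.0581]
eef_rot: [0.0, 0.202, 0.979, -0.001]
wrist_force: [0.1, -0.8, -0.5]
grip_width: 0.0319
```

```bash
python3 - <<'E'
from fa import *
plan([.577,.144,.057],66.7)
E
```

```text
t 8.933 p [0.5779 0.144  0.0581] yaw 66.64 F [ 0.1 -0.8 -0.5] w 0.0319 j6 -1.11
offset [ 0.0042 -0.0017  0.0057] rot [-0.0009  0.0003 -0.0003]
```

No contact on the way down. I'll close gently.

>>> send_rows:
  increments:
    - {"offset": [0.003,0,0],"delta_rot": [0,0,0],"hand": 0.5}
    - {"offset": [0.003,0,0],"delta_rot": [0,0,0],"hand": 0.7}
    - {"offset": [0.003,0,0],"delta_rot": [0,0,0],"hand": 1}
    - {"offset": [0.003,0,0],"delta_rot": [0,0,0],"hand": 1}
    - {"offset": [0.003,0,0],"delta_rot": [0,0,0],"hand": 1}
  newtons: 30

```text
time: 9.35
tcp_pos: [0.5766, 0.1425, 0.0585]
eef_rot: [-0.0, 0.202, 0.979, -0.003]
wrist_force: [-4.2, -9.4, 2.7]
grip_width: 0.0112
```

```bash
python3 - <<'E'
from fa import *
plan([.577,.144,.058],66.7)
E
```

```text
t 9.35 p [0.5766 0.1425 0.0585] yaw 66.65 F [-4.2 -9.4  2.7] w 0.0112 j6 -1.11
offset [0.0013 0.0077 0.0025] rot [-0.002   0.0001 -0.0003]
```

>>> send_rows:
  increments:
    - {"offset": [0,0,0],"delta_rot": [0,0,0.03],"hand": 1}
    - {"offset": [0,0,0],"delta_rot": [0,0,0.06],"hand": 1}
    - {"offset": [0,0,0],"delta_rot": [0,0,0.09],"hand": 1}
    - {"offset": [0,0,0],"delta_rot": [0,0,0.12],"hand": 1}
    - {"offset": [0,0,0],"delta_rot": [0,0,0.15],"hand": 1}
    - {"offset": [0,0,0],"delta_rot": [0,0,0.18],"hand": 1}

```text
time: 9.85
tcp_pos: [0.5759, 0.1414, 0.0585]
eef_rot: [0.0, 0.47, 0.883, -0.005]
wrist_force: [-3.8, -6.7, 0.4]
grip_width: 0.0109
```

```bash
python3 - <<'E'
from fa import *
plan([.5766,.1425,.0585],1.2)
E
```

```text
t 9.85 p [0.5759 0.1414 0.0585] yaw 33.99 F [-3.8 -6.7  0.4] w 0.0109 j6 -0.54
offset [0.0024 0.0061 0.0001] rot [-0.0021  0.0021  0.1822]
```

>>> send_rows:
  increments:
    - {"offset": [0,0,0],"delta_rot": [0,0,0.03],"hand": 1}
    - {"offset": [0,0,0],"delta_rot": [0,0,0.06],"hand": 1}
    - {"offset": [0,0,0],"delta_rot": [0,0,0.09],"hand": 1}
    - {"offset": [0,0,0],"delta_rot": [0,0,0.12],"hand": 1}
    - {"offset": [0,0,0],"delta_rot": [0,0,0.15],"hand": 1}
    - {"offset": [0,0,0],"delta_rot": [0,0,0.18],"hand": 1}
    - {"offset": [0,0,0],"delta_rot": [0,0,0.182],"hand": 1}
    - {"offset": [0,0,0],"delta_rot": [0,0,0.182],"hand": 1}

```text
time: 10.52
tcp_pos: [0.5747, 0.1409, 0.0585]
eef_rot: [0.001, 0.7, 0.714, -0.006]
wrist_force: [-5.1, -3.6, 0.1]
grip_width: 0.0115
```

```bash
python3 - <<'E'
from fa import *
plan([.5766,.1425,.0585],1.2)
E
```

```text
t 10.517 p [0.5747 0.1409 0.0585] yaw 1.19 F [-5.1 -3.6  0.1] w 0.0115 j6 0.03
offset [ 0.0078  0.0098 -0.    ] rot [-0.0023  0.0029 -0.    ]
```

Yaw is at target. I'll open to about 32 mm, then rise and move aside to look.

>>> send_rows:
  increments:
    - {"offset": [0,0,0],"delta_rot": [0,0,0],"hand": 0.6}
    - {"offset": [0,0,0],"delta_rot": [0,0,0],"hand": 0.3}
    - {"offset": [0,0,0],"delta_rot": [0,0,0],"hand": 0.3}
    - {"offset": [0,0,-0.06],"delta_rot": [0,0,0],"hand": 0.3}
    - {"offset": [0,0,-0.15],"delta_rot": [0,0,0],"hand": 0.3}
    - {"offset": [0,0,-0.3],"delta_rot": [0,0,0],"hand": 0.3}
    - {"offset": [0,0,-0.45],"delta_rot": [0,0,0],"hand": 0.3}
    - {"offset": [0,0,-0.6],"delta_rot": [0,0,0],"hand": 0.3}

```text
time: 11.18
tcp_pos: [0.5755, 0.1421, 0.1801]
eef_rot: [0.001, 0.7, 0.714, -0.006]
wrist_force: [0.6, -0.6, -0.4]
grip_width: 0.0298
```

>>> send_rows:
  increments:
    - {"offset": [0,0,-0.2],"delta_rot": [0,0,0],"hand": 0.3}
    - {"offset": [0.15,0,-0.4],"delta_rot": [0,0,0],"hand": 0.3}
    - {"offset": [0.35,0,-0.45],"delta_rot": [0,0,0],"hand": 0.3}
    - {"offset": [0.55,0,-0.45],"delta_rot": [0,0,0],"hand": 0.3}
    - {"offset": [0.75,0,-0.45],"delta_rot": [0,0,0],"hand": 0.3}
    - {"offset": [0.95,0,-0.45],"delta_rot": [0,0,0],"hand": 0.3}
    - {"offset": [1,0,-0.45],"delta_rot": [0,0,0],"hand": 0.3}
    - {"offset": [1,0,-0.45],"delta_rot": [0,0,0],"hand": 0.3}

```text
time: 11.85
tcp_pos: [0.5711, 0.346, 0.2677]
eef_rot: [0.001, 0.698, 0.716, -0.005]
wrist_force: [-0.0, 0.4, -0.4]
grip_width: 0.0303
```

```bash
python3 - <<'E'
from fa import *
plan([.5766,.1425,.3],1.2)
c=cam('top');np.savez('top1.npz',**c)
cv2.imwrite('pics/e1.png',cv2.resize(c['image'][130:260,300:400],(600,780)[0:2]) [:600] if 0 else cv2.resize(c['image'][130:260,300:400],(460,598),interpolation=cv2.INTER_CUBIC))
c=cam('scene');np.savez('scene1.npz',**c)
cv2.imwrite('pics/e2.png',cv2.resize(c['image'],(800,600)))
fit(.4247,.14,.066,c=c,lo=.015)
E
```

```text
t 11.85 p [0.5711 0.346  0.2677] yaw 1.44 F [-0.   0.4 -0.4] w 0.0303 j6 0.34
offset [-1.0193e+00  7.0000e-04 -1.5270e-01] rot [-0.0022  0.0027  0.0014]
scene 527 foot [0.4188 0.1438 0.0495] tilt [ 0.089 -0.072] mid [0.4235 0.14   0.1025] rms 0.0021
```

View pics/e1.png

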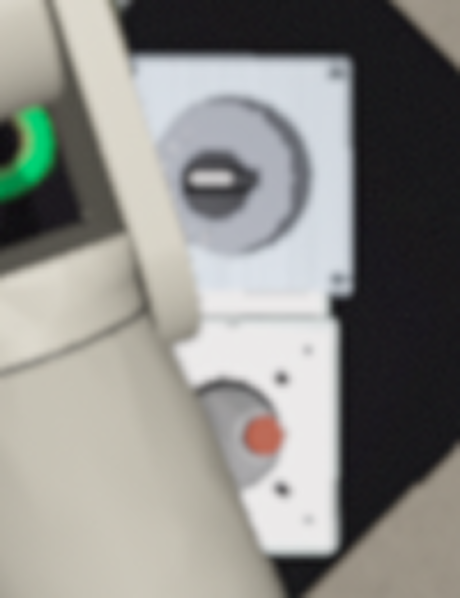

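View pics/e2.png

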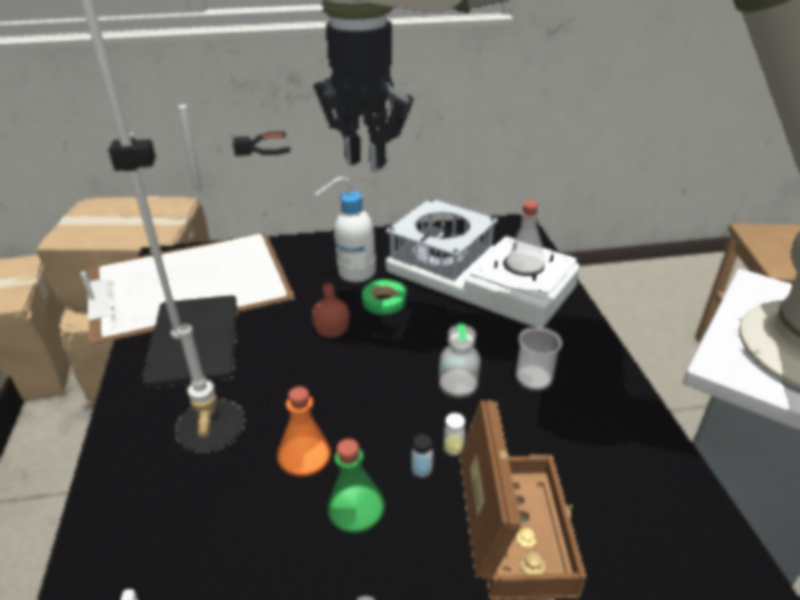

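```bash
python3 - <<'E'
from h import *
t0=dict(np.load('top0.npz'));t=dict(np.load('top1.npz'))
P,s,M=pts(t);C=t['xyz']
from scipy.interpolate import RegularGridInterpolator
def ray(u,v,z):
    i=int(v);j=int(u);ss=s[i,j]+np.array([u-j,v-i])/t['intrinsics'][0,0]
    D=M@np.array([ss[0],-ss[1],-1]);return (C+D*(z-C[2])/D[2])[:2]
# rib in t0
g=t0['image'].sum(-1).astype(float); w=g[163:173,325:335].copy(); print(w[2:8].astype(int))
def bar(t):
    P,_,_=pts(t);X,Y,Z=P[...,0],P[...,1],P[...,2]
    k=(abs(X-.575)<.035)&(abs(Y-.145)<.035)&(Z>.06)&(Z<.08)
    Q=np.array([ray(u,v,.072) for v,u in zip(*np.nonzero(k))]);w=np.linalg.svd(Q-Q.mean(0))[2][0]
    wh=(abs(X-.575)<.035)&(abs(Y-.145)<.035)&(Z>.06)&(Z<.08)&(t['image'].sum(-1)>330)
    L=np.array([ray(u,v,.072) for v,u in zip(*np.nonzero(wh))])
    print(len(Q),Q.mean(0).round(4),'axis deg',np.degrees(np.arctan2(w[1],w[0]))%180,'white',len(L),L.mean(0).round(4))
    return Q.mean(0)
bar(t0);c=bar(t)
d=np.clip(g[165:171,326:334].max()-g[165:171,326:334]-150,0,None)
vv,uu=np.mgrid[165:171,326:334];u,v=(uu*d).sum()/d.sum(),(vv*d).sum()/d.sum()
r=ray(u,v,.093);print(u,v,r)
for cc in (c,np.array([.5765,.1425])): print(np.degrees(np.arctan2(*(r-cc)[::-1])),np.linalg.norm(r-cc))
E
```

```text
[[535 607 625 629 631 631 625 613 583 568]
 [505 536 532 525 525 526 529 536 542 558]
 [482 464 408 380 377 377 394 441 503 542]
 [491 492 458 440 438 439 443 472 517 542]
 [527 577 587 588 588 587 583 578 565 549]
 [547 621 646 649 649 648 643 627 592 554]]
73 [0.5756 0.1441] axis deg 156.70508316056103 white 35 [0.5708 0.1445]
74 [0.5763 0.1442] axis deg 92.56667981495988 white 40 [0.5754 0.1488]
329.19833852544133 167.32294911734164 [0.57412372 0.19880859]
92.2615284767603 0.05462153400916387
92.41650556214758 0.056358710875091575
```

The bar is at 92.6° and the rib at 92.3°. The flask is centred and standing, and the gripper is clear of everything. I'll hand in now.

```bash
python3 -c "
from h import *
print(bot.job_done())"
```

```text
the job is handed in; nothing more can be done
None
```

The job is done and handed in at about 12 s of the 48 s; no verdict was reported.

**Flask:** I took the clear flask by its stopper, stood it on the platform between the four pegs and let go. The last camera fit puts its axis about 1 mm from the platform's centre.

The fit showed a tilt of about 0.11 rad, over the 0.08 rad limit. It showed much the same tilt on flasks standing on the bench (0.15 rad), so I took that as a bias of the fit. In the pictures the flask stands flat.

The top view after the turn was partly hidden by the arm. The flask's final position therefore rests on the scene camera alone.

**Knob:** I reached through the guard opening, gripped the bar and turned it clockwise by about 65°. It now points at 92.6° and the rib is at 92.3°, against an allowance of 8°.

**Forces:** Wrist force peaked at about 13 N among the readings taken, when I set the flask down. It stayed at about 10 N or below while I worked inside the guard. I felt no guard contact on the way in or out.

**Bench:** The last picture shows the gripper clear of everything. The other things look unmoved by eye; I did not measure them again.

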